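# Set out small dishes and tubes for plating

### The job

Set out two plating places: first lay one of the two small pink petri dishes from the middle of the bench flat on each of the two low steel dish stands with the dark mats, lid up, and only when both dishes are in place stand one tube, on its cap as it is now, in each of the two white tube cups. Keep dishes and tubes upright all the way, and leave the large dark dish, and the group of dishes at the far right end of the table, where they are.

Things in the scene. Friction and masses are not known exactly. Their poses are not given: they have to be found in the camera images.
- dish_a: small round petri dish, clear plastic with pink agar and its lid on, lying flat, lid up; 55 mm across the lid, 50 mm across the part below it that the fingers meet, 14 mm high (the solid part 12 mm), 11 g. Origin at the centre of its underside, z up. Grasp across the rim from above.
- dish_b: small round petri dish, clear plastic with pink agar and its lid on, lying flat, lid up; 55 mm across the lid, 50 mm across the part below it that the fingers meet, 14 mm high (the solid part 12 mm), 11 g. Origin at the centre of its underside, z up. Grasp across the rim from above; just like dish_a, either may go on either dish stand.
- tube_a: 50 ml conical tube standing on its teal screw cap, tip upward; cap 38 mm across and 15 mm high at the bottom, barrel 30 mm across above it, 115 mm high in all, about 24 g. Origin at the centre of its underside (the cap's face), z up along the tube. Grasp the barrel from above, at mid height.
- tube_b: 50 ml conical tube standing on its teal screw cap, tip upward; cap 38 mm across and 15 mm high at the bottom, barrel 30 mm across above it, 115 mm high in all, about 24 g. Origin at the centre of its underside (the cap's face), z up along the tube. Grasp the barrel from above, at mid height; just like tube_a, either may go in either tube stand.
- dish_stand_a: dish stand: low steel disc, 85 mm across and 12 mm high, with a dark rubber mat in its top; fixed to the table. The top is a round recess 73 mm across, floor 10 mm above the table, with a lip 2 mm high and 5.5 mm wide round it; a small dish lies flat inside. Origin at the centre of its underside.
- dish_stand_b: dish stand: low steel disc, 85 mm across and 12 mm high, with a dark rubber mat in its top; fixed to the table. The top is a round recess 73 mm across, floor 10 mm above the table, with a lip 2 mm high and 5.5 mm wide round it; a small dish lies flat inside. Origin at the centre of its underside.
- tube_stand_a: tube stand: white plastic open cup, 76 mm across the foot, 70 mm across the body, 32 mm high; fixed to the table. Round well 60 mm across, floor 8 mm above the table; one tube stands in it on its cap. Origin at the centre of its underside.
- tube_stand_b: tube stand: white plastic open cup, 76 mm across the foot, 70 mm across the body, 32 mm high; fixed to the table. Round well 60 mm across, floor 8 mm above the table; one tube stands in it on its cap. Origin at the centre of its underside.
- big_dish: large petri dish with dark agar, 90 mm across and 17 mm high, loose; not part of the job, to be left where it is. Origin at the centre of its underside. All nine things start at z = 0, in any arrangement, at least 120 mm apart centre to centre. Dishes at the right end of the table (y below -0.55 m) are fixed, not part of the job. A wall shelf overhangs the back: front edge x = 0.69 m, underside z = 0.57 m; keep the wrist clear.

How it is judged (in metres and radians):
On the way, in this order (a step that is already met when the one before it is completed fails the run):
1. a small dish lies flat and released on each dish stand (((horizontal distance between dish_a and dish_stand_a below 0.012 m and z of dish_a in the frame of dish_stand_a between 0.006 and 0.014 m and angle between dish_a's own z axis and vertical below 0.08 rad) or (horizontal distance between dish_b and dish_stand_a below 0.012 m and z of dish_b in the frame of dish_stand_a between 0.006 and 0.014 m and angle between dish_b's own z axis and vertical below 0.08 rad)) and ((horizontal distance between dish_a and dish_stand_b below 0.012 m and z of dish_a in the frame of dish_stand_b between 0.006 and 0.014 m and angle between dish_a's own z axis and vertical below 0.08 rad) or (horizontal distance between dish_b and dish_stand_b below 0.012 m and z of dish_b in the frame of dish_stand_b between 0.006 and 0.014 m and angle between dish_b's own z axis and vertical below 0.08 rad)) and linear speed of each of dish_a, dish_b below 0.03 m/s and contact force between each of dish_a, dish_b and the fingers below 0.05 N), for 0.2 s.
2. a tube stands released in each tube stand (((horizontal distance between tube_a and tube_stand_a below 0.012 m and z of tube_a in the frame of tube_stand_a between 0.004 and 0.012 m and angle between tube_a's own z axis and vertical below 0.08 rad) or (horizontal distance between tube_b and tube_stand_a below 0.012 m and z of tube_b in the frame of tube_stand_a between 0.004 and 0.012 m and angle between tube_b's own z axis and vertical below 0.08 rad)) and ((horizontal distance between tube_a and tube_stand_b below 0.012 m and z of tube_a in the frame of tube_stand_b between 0.004 and 0.012 m and angle between tube_a's own z axis and vertical below 0.08 rad) or (horizontal distance between tube_b and tube_stand_b below 0.012 m and z of tube_b in the frame of tube_stand_b between 0.004 and 0.012 m and angle between tube_b's own z axis and vertical below 0.08 rad)) and linear speed of each of tube_a, tube_b below 0.03 m/s and contact force between each of tube_a, tube_b and the fingers below 0.05 N), for 0.2 s.
At the end, for the whole second after the job is handed in: A small dish lies flat on each dish stand and a tube stands in each tube cup, each within 12 mm of the stand's centre, 4 mm of its floor and 0.08 rad of upright, released and at rest; the large dish is within 20 mm of its start (all of step 1 and all of step 2 and distance of big_dish from where it was at the start of the episode below 0.02 m); the robot touches nothing.
It fails at once if a tube was stood in its cup before both small dishes were on their stands (((horizontal distance between tube_a and tube_stand_a below 0.012 m and z of tube_a in the frame of tube_stand_a between 0.004 and 0.012 m and angle between tube_a's own z axis and vertical below 0.08 rad) or (horizontal distance between tube_a and tube_stand_b below 0.012 m and z of tube_a in the frame of tube_stand_b between 0.004 and 0.012 m and angle between tube_a's own z axis and vertical below 0.08 rad) or (horizontal distance between tube_b and tube_stand_a below 0.012 m and z of tube_b in the frame of tube_stand_a between 0.004 and 0.012 m and angle between tube_b's own z axis and vertical below 0.08 rad) or (horizontal distance between tube_b and tube_stand_b below 0.012 m and z of tube_b in the frame of tube_stand_b between 0.004 and 0.012 m and angle between tube_b's own z axis and vertical below 0.08 rad)) and not (((horizontal distance between dish_a and dish_stand_a below 0.02 m and z of dish_a in the frame of dish_stand_a between 0.002 and 0.018 m and angle between dish_a's own z axis and vertical below 0.08 rad) or (horizontal distance between dish_b and dish_stand_a below 0.02 m and z of dish_b in the frame of dish_stand_a between 0.002 and 0.018 m and angle between dish_b's own z axis and vertical below 0.08 rad)) and ((horizontal distance between dish_a and dish_stand_b below 0.02 m and z of dish_a in the frame of dish_stand_b between 0.002 and 0.018 m and angle between dish_a's own z axis and vertical below 0.08 rad) or (horizontal distance between dish_b and dish_stand_b below 0.02 m and z of dish_b in the frame of dish_stand_b between 0.002 and 0.018 m and angle between dish_b's own z axis and vertical below 0.08 rad)))).
It fails at once if the large dish was shifted by more than 20 mm (not (distance of big_dish from where it was at the start of the episode below 0.02 m)).
It fails at once if a small dish or a tube was tipped by more than 0.6 rad (angle between any of dish_a, dish_b, tube_a, tube_b's own z axis and vertical above 0.6 rad).
It also fails if it takes over 120 s, if anything falls off the work surface, if the arm or the gripper's body presses on something with over 40 N, if the wrist force passes 120 N, or if a joint passes its speed limit or range.

### The arm

A 7-joint arm with a two-finger parallel gripper is mounted at the origin on a cart in front of the work surface, level with it; the furniture and walls round the work are solid. World frame = base frame: x ahead of the robot, y to its left, z up, the work surface at z = 0. Lengths are in mm, angles in rad, forces in N, time in s.
With the tool pointing down it reaches from about 350 to 900 mm from the base axis. Payload 8.1 kg.
Tool frame: the origin (TCP) lies at the very end of the fingers, on their centre line; the grasp point (between the pads) lies 19 mm behind it; z points along the fingers, y is the line along which they close (so a half turn about z gives the same grasp; the last joint's range is limited). The gripper opens to 92 mm and grips with 3 to 60 N. Pads are 19 mm wide; open, the fingers measure 130 mm over their backs; the gripper's body (75 mm by 190 mm) begins 47 mm behind the grasp point.
Start: joints at [1.177, 0.434, 0.025, 1.573, -0.012, 1.134, -0.075], TCP at [179.175, -598.78, 226.742] pointing down, gripper open.
Joint ranges: [-2.62, 2.62], [-0.44, 2.09], [-1.27, 1.32], [0.08, 2.57], [-1.32, 4.46], [0.12, 2], [-2.74, 2.74]. Speed limits (rad/s): [2.22, 2.22, 3.01, 3.01, 3.14, 3.14, 3.14].

### API

Orientations are given as a 3x3 rotation matrix whose columns are the frame's x, y, z axes.
In Python, from plant import sense, read_camera, finish_job gives the robot as it stands.
- The arm moves only by the tool apply_moves, never from a script. Its argument "commands" is one flat list of numbers, 5 for each row, row after row: the closure, from -1 (fully open) to 1 (shut), then the shift along the tool's x, y, z scaled (see below), then the turn about the tool's z scaled (see below). A call has 1 to 10 rows; each row shifts and turns the commanded pose from where the row before left it, along the tool's axes as they then stand; what a row does not reach is not made up. The controller multiplies each number of a shift by 0.03 m and each number of a turn by 0.15 rad. A row lasts 1/10 s, in which the tool goes at most 50 mm and 8.59 degrees, less where a joint would pass 70% of its speed; a pose out of reach is approached as far as the arm can. A call with a number of a shift or a turn outside -1 to 1 is refused whole. A call with a gripper value outside its range is refused whole. The fingers move at their own pace and stop on an object; "grip_force" is the grip in N (left out, the last holds). Time passes only in rows, so rows that do not move let the fingers close. It gives the time, the measured TCP pose, the force, the opening and the grip force at its end, in the units of the state.
- sense(): the state, without advancing time (a new reading comes with each control period).
- read_camera(name): name is "scene" or "top"; returns a dict with "img" (480x640x3 uint8, blue, green, red), "range_z" (480x640 float32, mm along the optical axis (not along the pixel's ray), 0 where there is no reading), "fovy" (degrees; the focal length in pixels is half the picture's height over the tangent of half this angle, whatever the lens; pixels are square), "cx", "cy" (the principal point, pixels), "camera_from_world" (4x4, takes a point from world to camera coordinates). Camera axes: x right, y down, z forward; pixel columns grow to the right and rows downward; lengths in mm; the calibration is good to about 2 mm. A picture is of the moment at which its call begins.
- finish_job(): hands the job in; it is judged then, once.
The state is a dict: "t": time; "joints": joint angles; "joint_velocities": joint speeds; "tau": joint torques, N m; "tool_pos": TCP position; "tool_rot": TCP orientation; "force": force on the tool from outside, world axes, zero at the start; "ft_torque": the same for the moment, N m; "gripper_width": finger opening in mm; "gripper_force": force on a finger pad.
Only numpy, scipy, OpenCV 4.12 (cv2) and the standard library are available. Lean on these libraries where they do the work, as an engineer would, in place of code of your own. Each camera call takes 0.05 s, during which the arm holds its last target. There are 200 camera calls.

## Working session

There is one attempt and no reset: what is moved stays moved. The work goes in short steps, Python scripts to look and compute and a tool call to move; the robot and the scene stay as the last step left them, time stands still between calls to the robot, and variables do not carry over. Pictures are saved under pics/ and viewed, at most 14 in all, crops included, and the job is handed in when it is done.

Besides the shell and the picture viewer there is one more tool, called after "Call:" by a JSON object that holds its "api" and its "payload". apply_moves: Moves the arm, as the interface text tells. Its arguments: {"type":"object","properties":{"commands":{"type":"array","items":{"type":"number","minimum":-1,"maximum":1}},"grip_force":{"type":"number"}},"required":["commands"]}

```bash
mkdir -p pics; cat > h.py <<'E'
import numpy as np, cv2
from plant import sense, read_camera, finish_job
def cam(n):
    c=read_camera(n); c['f']=240/np.tan(np.radians(c['fovy'])/2); return c
def world(c,u,v,z=None):
    """pixel->world, on plane z (mm) or by range"""
    T=np.linalg.inv(c['camera_from_world']); d=np.array([(u-c['cx'])/c['f'],(v-c['cy'])/c['f'],1])
    o=T[:3,3]; D=T[:3,:3]@d
    s=c['range_z'][int(round(v)),int(round(u))] if z is None else (z-o[2])/D[2]
    return o+s*D
E
python3 - <<'E'
from h import *
for n in ('top','scene'):
    c=cam(n); cv2.imwrite(f'pics/{n}0.png',c['img']); print(n,c['fovy'],c['cx'],c['cy'],np.linalg.inv(c['camera_from_world']).round(3).tolist())
s=sense(); print(s['tool_pos'],s['tool_rot'],s['gripper_width'],s['force'])
E
```

```text
top 48.2018144500815 311.32903859840997 244.07521154244816 [[-0.013, -0.982, 0.189, 288.459], [-1.0, 0.016, 0.014, 77.871], [-0.016, -0.189, -0.982, 1036.789], [0.0, 0.0, 0.0, 1.0]]
scene 55.56492705335768 312.1304879337371 238.6063982492441 [[-0.412, -0.483, 0.773, -254.054], [-0.911, 0.198, -0.362, 436.484], [0.022, -0.853, -0.521, 524.159], [0.0, 0.0, 0.0, 1.0]]
[ 178.97129326 -598.34842486  226.02928816] [[ 9.58041653e-01  2.86628478e-01 -5.53212622e-04]
 [ 2.86628966e-01 -9.58040806e-01  1.28414938e-03]
 [-1.61926486e-04 -1.38883535e-03 -9.99999022e-01]] 91.83873205812925 [-0.53503055  0.00889664  1.1510768 ]
```

View pics/top0.png

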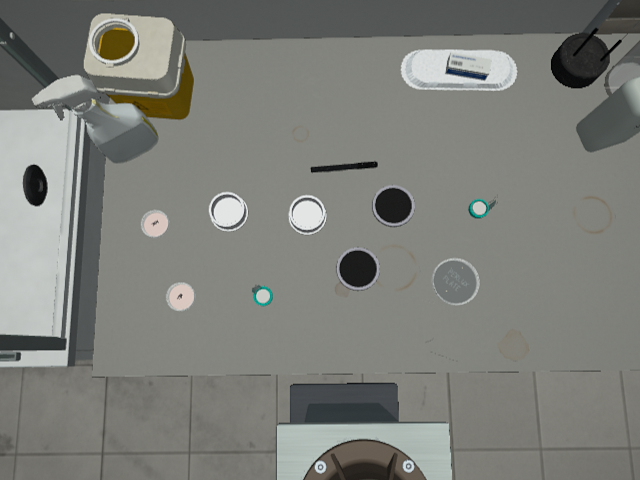

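View pics/scene0.png

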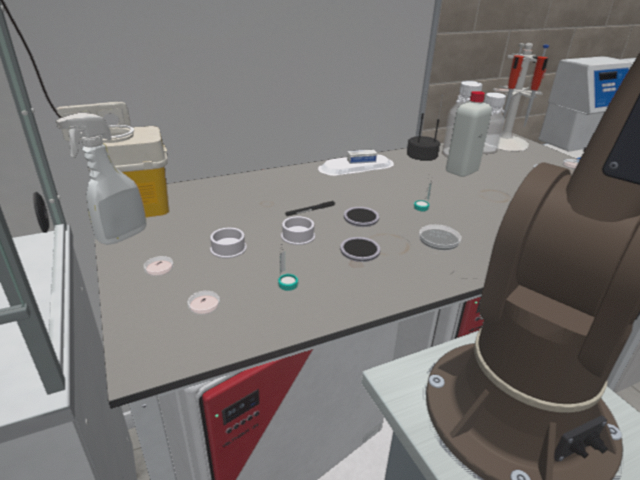

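Top view: pink dishes at (154,223) and (180,296), white cups at (228,211) and (307,214), dark stands at (393,205) and (358,268). The tube caps are at (480,208) and (262,296), and the big dish is at (456,281). The scene view agrees, with the tubes standing upright on their teal caps. Next I'll refine these positions on an enlarged crop.

```bash
python3 - <<'E'
from h import *
c=cam('top'); im=c['img']
hsv=cv2.cvtColor(im,cv2.COLOR_BGR2HSV); g=im.max(2)
b,gg,r=[im[...,i].astype(int) for i in range(3)]
masks={'pink':(r-b>18)&(g>170),'white':g>150,'dark':g<70,'teal':(gg-r>60)}
S=3; big=cv2.resize(im[185:315,130:500],None,fx=2,fy=2,interpolation=cv2.INTER_CUBIC)
seeds=[('dish1','pink',154,223,14),('dish2','pink',180,296,14),('cup1','white',228,211,32),('cup2','white',307,214,32),('st1','dark',393,205,10),('st2','dark',358,268,10),('tube1','teal',480,208,15),('tube2','teal',262,296,15),('big','',456,281,17)]
for n,m,u,v,z in seeds:
    if m:
        k=np.zeros(g.shape,np.uint8); k[v-26:v+27,u-26:u+27]=masks[m][v-26:v+27,u-26:u+27]
        cs=max(cv2.findContours(k,cv2.RETR_EXTERNAL,2)[0],key=cv2.contourArea)
        h=cv2.convexHull(cs); e=cv2.fitEllipse(h); (u2,v2)=e[0]
    else: u2,v2,e=u,v,((u,v),(46,46),0)
    print(n,np.round(e[0],1),np.round(e[1],1),world(c,u2,v2,z).round(1)[:2], 'range z',[world(c,u2+d,v2).round(0)[2] for d in (0,8,18)])
    cv2.ellipse(big,(((u2-130+.25)*2,(v2-185+.25)*2),(e[1][0]*2,e[1][1]*2),e[2]),(0,0,255),1)
cv2.imwrite('pics/crop1.png',big)
E
```

```text
dish1 [155.2 223.9] [21.7 23.9] [531.3 398.3] range z [np.float64(15.0), np.float64(12.0), np.float64(-1.0)]
dish2 [180.7 296.4] [23.1 24.4] [388.  343.2] range z [np.float64(13.0), np.float64(16.0), np.float64(2.0)]
cup1 [227.6 211.1] [38.5 40.6] [550.  252.9] range z [np.float64(8.0), np.float64(7.0), np.float64(6.0)]
cup2 [306.8 214.4] [38.1 40.3] [540.7  99.7] range z [np.float64(8.0), np.float64(7.0), np.float64(3.0)]
st1 [392.9 205. ] [34.2 36. ] [562.3 -69.9] range z [np.float64(12.0), np.float64(7.0), np.float64(9.0)]
st2 [357.5 268.2] [35.7 36.8] [437.7   3.5] range z [np.float64(9.0), np.float64(10.0), np.float64(7.0)]
tube1 [478.5 208. ] [18.7 19.6] [ 552.  -235.9] range z [np.float64(9.0), np.float64(12.0), np.float64(-3.0)]
tube2 [262.5 295.7] [18.7 19.6] [386.9 186.5] range z [np.float64(13.0), np.float64(2.0), np.float64(1.0)]
big [456 281] [46 46] [ 409.2 -182.3] range z [np.float64(16.0), np.float64(20.0), np.float64(17.0)]
```

View pics/crop1.png

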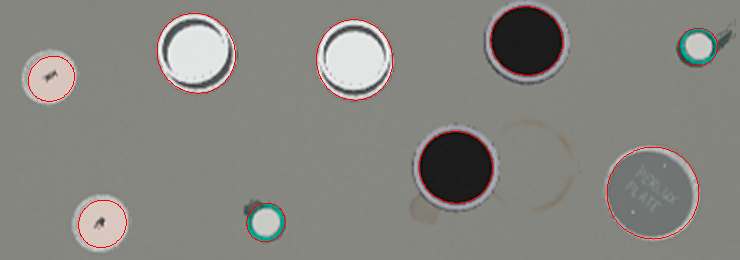

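The crop shows the fits lying on the objects. Dish outlines centre at crop (49,77) and (101,223), i.e. pixels (154.5,223.2) and (180.4,296.5). Now I'll align the tool with the world axes and head left.

Call:
{"api": "apply_moves", "payload": {"commands": [-1,0,0,0,0.97,-1,0,0,0,0.97,-1,0.8,-0.7,0,0,-1,0.9,-0.9,0,0,-1,0.9,-0.9,0,0,-1,0.9,-0.9,0,0,-1,0.9,-0.9,0,0,-1,0.9,-0.9,0,0,-1,0.9,-0.9,0,0,-1,0.9,-0.9,0,0], "grip_force": 10}}

```text
t: 1.15
tool_pos: [393.0, -387.5, 226.6]
tool_rot: [[1.0, -0.0, -0.0], [-0.0, -1.0, 0.0], [-0.0, -0.0, -1.0]]
force: [0.3, -0.5, 0.5]
gripper_width: 91.7
gripper_force: 0.0
```

Call:
{"api": "apply_moves", "payload": {"commands": [-1,0,-1,0,0,-1,0,-1,0,0,-1,0,-1,0,0,-1,0,-1,0,0,-1,0,-1,0,0,-1,0,-1,0,0,-1,0,-1,0,0,-1,0,-1,0,0,-1,0,-1,0,0,-1,0,-1,0,0]}}

```text
t: 2.15
tool_pos: [392.0, -87.7, 226.7]
tool_rot: [[1.0, -0.0, -0.0], [-0.0, -1.0, -0.0], [-0.0, 0.0, -1.0]]
force: [-0.3, 0.2, 0.8]
gripper_width: 92.0
gripper_force: 0.0
```

Call:
{"api": "apply_moves", "payload": {"commands": [-1,0,-1,0,0,-1,0,-1,0,0,-1,0,-1,0,0,-1,0,-1,0,0,-1,0,-1,0,0,-1,0,-1,0,0,-1,0,-1,0,0,-1,0,-1,0,0,-1,0,-1,0,0,-1,0,-1,0,0]}}

```text
t: 3.15
tool_pos: [392.2, 212.2, 226.6]
tool_rot: [[1.0, -0.001, -0.0], [-0.001, -1.0, -0.0], [-0.0, 0.0, -1.0]]
force: [0.3, 0.1, -0.5]
gripper_width: 91.9
gripper_force: 0.0
```

Call:
{"api": "apply_moves", "payload": {"commands": [-1,0,-1,0,0,-1,0,-1,0,0,-1,0,-1,0,0,-1,0,-1,0,0,-1,-0.15,-0.4,0,0,-1,0,0,1,0,-1,0,0,1,0,-1,0,0,1,0,-1,0,0,1,0,-1,0,0,0,0]}}

```text
t: 4.15
tool_pos: [386.1, 340.3, 103.5]
tool_rot: [[1.0, -0.0, -0.005], [-0.0, -1.0, -0.005], [-0.005, 0.005, -1.0]]
force: [-0.1, -1.2, 0.0]
gripper_width: 91.9
gripper_force: 0.0
```

```bash
python3 - <<'E'
from h import *
print(sense()['tool_pos'])
for n,(r0,r1,c0,c1) in {'top':(200,340,110,310),'scene':(200,340,120,320)}.items():
    c=cam(n); im=c['img']
    if n=='top': print(world(c,154.5,223.2,14),world(c,180.4,296.5,14))
    cv2.imwrite(f'pics/g1{n}.png',cv2.resize(im[r0:r1,c0:c1],None,fx=4,fy=4,interpolation=cv2.INTER_CUBIC))
a=cv2.imread('pics/g1top.png');b=cv2.imread('pics/g1scene.png')
cv2.imwrite('pics/g1.png',cv2.resize(np.vstack([a,b]),None,fx=.5,fy=.5))
E
```

```text
[386.12571747 340.27061168 103.48623298]
[532.71856657 399.73465253  14.        ] [387.81680799 343.85951619  14.        ]
```

View pics/g1.png

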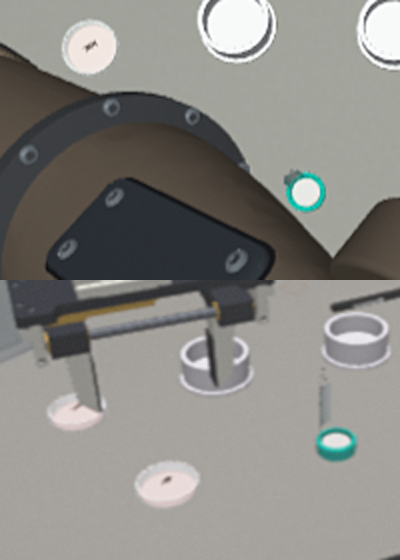

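The arm hides dish 2 in the top view. The scene view shows the open fingers above the table and dish 2, with nothing else in the way.

Call:
{"api": "apply_moves", "payload": {"commands": [-1,0,-0.1,1,0,-1,0,0,1,0,-1,0,0,0.5,0,-1,0,0,0,0,-1,0,0,0,0]}}

```text
t: 4.75
tool_pos: [388.7, 347.0, 33.3]
tool_rot: [[1.0, -0.0, 0.001], [-0.0, -1.0, 0.001], [0.001, -0.001, -1.0]]
force: [0.7, 0.2, 1.3]
gripper_width: 91.6
gripper_force: 0.0
```

```bash
python3 - <<'E'
from h import *
print(sense()['tool_pos'])
c=cam('scene'); cv2.imwrite('pics/g2.png',cv2.resize(c['img'][240:340,120:260],None,fx=4,fy=4,interpolation=cv2.INTER_CUBIC))
E
```

```text
[388.68046072 346.95570422  33.33263545]
```

View pics/g2.png

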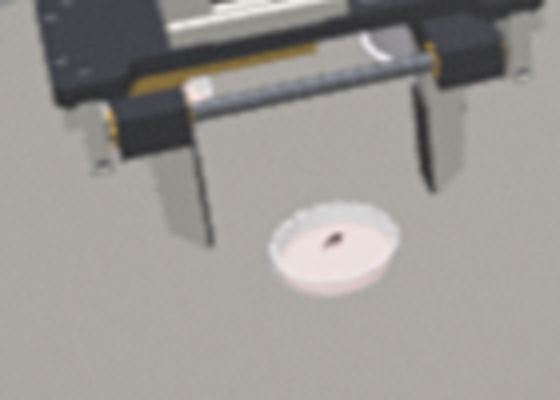

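The fingers straddle the dish at about crop (335,245), with the gap centred near (323,218). I'll check that numerically.

```bash
python3 - <<'E'
from h import *
c=cam('scene'); print(world(c,120+335/4,240+247/4,8)); print(world(c,120+323/4,240+218/4,33))
E
```

```text
[389.76088701 342.37997538   8.        ]
[379.70640756 347.25029401  33.        ]
```

Call:
{"api": "apply_moves", "payload": {"commands": [-1,0,0.1,0.5,0,-1,0,0,0.45,0,-1,0,0,0,0,-1,0,0,0,0]}}

```text
t: 5.25
tool_pos: [388.3, 343.6, 4.2]
tool_rot: [[1.0, -0.0, 0.001], [-0.0, -1.0, 0.001], [0.001, -0.001, -1.0]]
force: [-0.4, -0.4, -0.4]
gripper_width: 92.1
gripper_force: 0.0
```

Call:
{"api": "apply_moves", "payload": {"commands": [0.3,0,0,-0.03,0,0.3,0,0,0,0,1,0,0,0,0,1,0,0,0,0,1,0,0,0,0,1,0,0,0,0]}}

```text
t: 5.85
tool_pos: [387.9, 343.1, 4.1]
tool_rot: [[1.0, -0.0, -0.0], [-0.0, -1.0, -0.0], [-0.0, 0.0, -1.0]]
force: [0.5, -0.7, 0.8]
gripper_width: 49.3
gripper_force: 10.0
```

Call:
{"api": "apply_moves", "payload": {"commands": [1,0,0,-0.5,0,1,0,0,-1,0,1,0,0,-1,0,1,0,0,-1,0,1,0,0,-1,0,1,0,0,-0.6,0,1,0.5,0.8,0,0,1,0.6,1,0,0,1,0.5,1,0,0,1,0,1,0,0]}}

```text
t: 6.85
tool_pos: [437.7, 227.6, 157.1]
tool_rot: [[1.0, -0.002, 0.001], [-0.002, -1.0, 0.0], [0.001, -0.0, -1.0]]
force: [-0.6, -0.6, -0.6]
gripper_width: 49.3
gripper_force: 10.0
```

Call:
{"api": "apply_moves", "payload": {"commands": [1,0,1,0,0,1,0,1,0,0,1,0,1,0,0,1,0,1,0,0,1,0,1,0,0,1,0,1,0,0,1,0,1,0,0,1,0,0.5,0,0,1,0,0,0,0]}}

```text
t: 7.75
tool_pos: [435.5, 1.8, 157.0]
tool_rot: [[1.0, -0.004, -0.0], [-0.004, -1.0, -0.001], [-0.0, 0.001, -1.0]]
force: [-0.0, 0.5, 0.5]
gripper_width: 49.3
gripper_force: 10.0
```

Call:
{"api": "apply_moves", "payload": {"commands": [1,0.07,-0.06,1,0,1,0,0,1,0,1,0,0,1,0,1,0,0,1,0,1,0,0,0,0,1,0,0,0,0]}}

```text
t: 8.35
tool_pos: [437.7, 6.8, 37.4]
tool_rot: [[1.0, 0.001, -0.001], [0.001, -1.0, 0.0], [-0.001, -0.0, -1.0]]
force: [0.0, 0.1, 0.8]
gripper_width: 49.3
gripper_force: 10.0
```

```bash
python3 - <<'E'
from h import *
print(sense()['tool_pos'])
c=cam('scene'); cv2.imwrite('pics/p1.png',cv2.resize(c['img'][180:280,300:440],None,fx=4,fy=4,interpolation=cv2.INTER_CUBIC))
E
```

```text
[437.73021448   6.83607873  37.35247077]
```

View pics/p1.png

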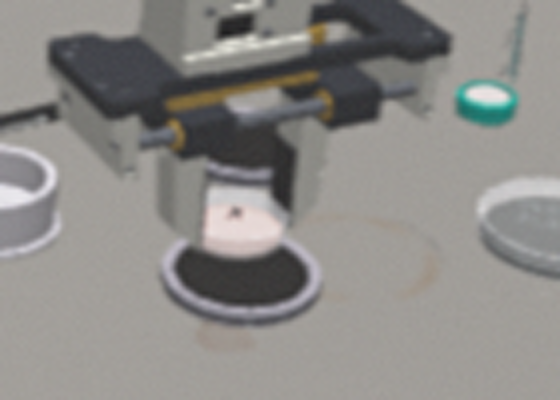

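The dish is held level over the stand, with the stand's outline centred at about crop (242,275). I'll correct y by 3 mm and lower.

```bash
python3 - <<'E'
from h import *
c=cam('scene'); print(world(c,300+242/4,180+275/4,8))
E
```

```text
[435.42771571   0.80248903   8.        ]
```

Call:
{"api": "apply_moves", "payload": {"commands": [1,0,0.1,0.4,0,1,0,0,0.2,0,1,0,0,0,0,1,0,0,0,0]}}

```text
t: 8.85
tool_pos: [438.3, 3.1, 19.7]
tool_rot: [[1.0, -0.0, 0.001], [-0.0, -1.0, 0.0], [0.001, -0.0, -1.0]]
force: [-0.3, -0.6, -0.1]
gripper_width: 49.2
gripper_force: 10.0
```

Call:
{"api": "apply_moves", "payload": {"commands": [1,-0.03,0,0.1,0,1,0,0,0.06,0,1,0,0,0,0,1,0,0,0,0]}}

```text
t: 9.25
tool_pos: [437.0, 3.0, 14.3]
tool_rot: [[1.0, -0.0, -0.0], [-0.0, -1.0, -0.0], [-0.0, 0.0, -1.0]]
force: [-0.9, -1.2, 0.2]
gripper_width: 49.4
gripper_force: 10.0
```

Call:
{"api": "apply_moves", "payload": {"commands": [0,0,0,0,0,-0.3,0,0,0,0,-1,0,0,0,0,-1,0,0,0,0,-1,0,0,-0.5,0,-1,0,0,-1,0,-1,0,0,-1,0,-1,0,0,-1,0,-1,0,-0.5,-1,0,-1,0.2,-1,0,0]}}

```text
t: 10.25
tool_pos: [444.8, 46.7, 152.8]
tool_rot: [[1.0, -0.005, 0.006], [-0.005, -1.0, -0.001], [0.006, 0.001, -1.0]]
force: [0.7, 0.8, 0.3]
gripper_width: 91.7
gripper_force: 0.0
```

Call:
{"api": "apply_moves", "payload": {"commands": [-1,0.2,-1,0,0,-1,0.2,-1,0,0,-1,0.2,-1,0,0,-1,0.2,-1,0,0,-1,0.2,-1,0,0,-1,0.2,-1,0,0,-1,0.2,-1,0,0,-1,0.2,-1,0,0,-1,0.2,-1,0,0,-1,0.2,-1,0,0]}}

```text
t: 11.25
tool_pos: [503.2, 349.0, 149.1]
tool_rot: [[1.0, -0.0, -0.0], [-0.0, -1.0, -0.0], [-0.0, 0.0, -1.0]]
force: [0.5, -0.1, -0.3]
gripper_width: 91.6
gripper_force: 0.0
```

```bash
python3 - <<'E'
from h import *
print(sense()['tool_pos'])
c=cam('top'); cv2.imwrite('pics/p2.png',cv2.resize(c['img'][180:320,130:420],None,fx=2.7,fy=2.7,interpolation=cv2.INTER_CUBIC))
E
```

```text
[503.16769802 348.96848876 149.09743523]
```

View pics/p2.png

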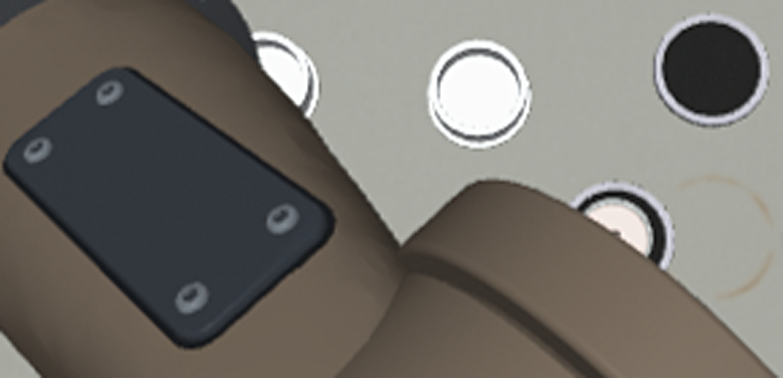

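The first dish lies centred on its stand, at about crop (615,235). On to dish 1 at (532,399).

Call:
{"api": "apply_moves", "payload": {"commands": [-1,0.5,-0.8,0,0,-1,0.45,-0.9,0,0,-1,0,0,1,0,-1,0,0,1,0,-1,0,0,1,0,-1,0,0,0.8,0,-1,0,0,0,0,-1,0,0,0,0]}}

```text
t: 12.1
tool_pos: [531.6, 398.9, 35.5]
tool_rot: [[1.0, -0.0, -0.001], [-0.0, -1.0, -0.0], [-0.001, 0.0, -1.0]]
force: [0.1, 0.0, -0.2]
gripper_width: 91.5
gripper_force: 0.0
```

Call:
{"api": "apply_moves", "payload": {"commands": [-1,0.02,0,0.5,0,-1,0,0,0.5,0,-1,0,0,0,0,-1,0,0,0,0]}}

```text
t: 12.5
tool_pos: [532.0, 398.7, 4.9]
tool_rot: [[1.0, -0.0, -0.001], [-0.0, -1.0, -0.001], [-0.001, 0.001, -1.0]]
force: [0.1, -0.3, 0.2]
gripper_width: 91.9
gripper_force: 0.0
```

Call:
{"api": "apply_moves", "payload": {"commands": [0.3,0,0,0,0,0.3,0,0,0,0,1,0,0,0,0,1,0,0,0,0,1,0,0,0,0,1,0,0,0,0]}}

```text
t: 13.1
tool_pos: [532.3, 398.9, 5.4]
tool_rot: [[1.0, -0.0, 0.0], [-0.0, -1.0, 0.0], [0.0, -0.0, -1.0]]
force: [-0.1, 0.1, 0.3]
gripper_width: 49.3
gripper_force: 10.0
```

Call:
{"api": "apply_moves", "payload": {"commands": [1,0,0,-0.5,0,1,0,0,-1,0,1,0,0,-1,0,1,0,0,-1,0,1,0.1,0.5,-0.5,0,1,0.1,1,0,0,1,0.1,1,0,0,1,0.1,1,0,0,1,0.1,1,0,0,1,0.1,1,0,0]}}

```text
t: 14.1
tool_pos: [550.1, 231.0, 125.4]
tool_rot: [[1.0, -0.001, -0.0], [-0.001, -1.0, -0.001], [-0.0, 0.001, -1.0]]
force: [0.4, 0.0, -0.5]
gripper_width: 49.1
gripper_force: 10.0
```

Call:
{"api": "apply_moves", "payload": {"commands": [1,0.1,1,0,0,1,0.1,1,0,0,1,0.1,1,0,0,1,0.1,1,0,0,1,0,1,0,0,1,0,1,0,0,1,0,1,0,0,1,0,1,0,0,1,0,1,0,0,1,0,0.8,0,0]}}

```text
t: 15.1
tool_pos: [561.1, -63.6, 125.3]
tool_rot: [[1.0, -0.003, -0.001], [-0.003, -1.0, -0.001], [-0.001, 0.001, -1.0]]
force: [0.5, 0.2, -0.4]
gripper_width: 49.4
gripper_force: 10.0
```

Call:
{"api": "apply_moves", "payload": {"commands": [1,0,0.3,0,0,1,0,0,1,0,1,0,0,1,0,1,0,0,0.6,0,1,0,0,0,0,1,0,0,0,0]}}

```text
t: 15.7
tool_pos: [562.0, -68.6, 47.7]
tool_rot: [[1.0, 0.0, -0.0], [0.0, -1.0, 0.0], [-0.0, -0.0, -1.0]]
force: [0.6, -0.8, 0.6]
gripper_width: 49.2
gripper_force: 10.0
```

Call:
{"api": "apply_moves", "payload": {"commands": [1,0,0.04,0.7,0,1,0,0,0.3,0,1,0,0,0,0,1,0,0,0,0]}}

```text
t: 16.1
tool_pos: [562.5, -70.1, 18.1]
tool_rot: [[1.0, -0.0, 0.001], [-0.0, -1.0, -0.0], [0.001, 0.0, -1.0]]
force: [0.4, 0.6, -0.4]
gripper_width: 49.5
gripper_force: 10.0
```

```bash
python3 - <<'E'
from h import *
print(sense()['tool_pos'])
c=cam('scene'); cv2.imwrite('pics/p3.png',cv2.resize(c['img'][150:250,300:440],None,fx=4,fy=4,interpolation=cv2.INTER_CUBIC))
E
```

```text
[562.54602144 -70.14718953  18.13962433]
```

View pics/p3.png

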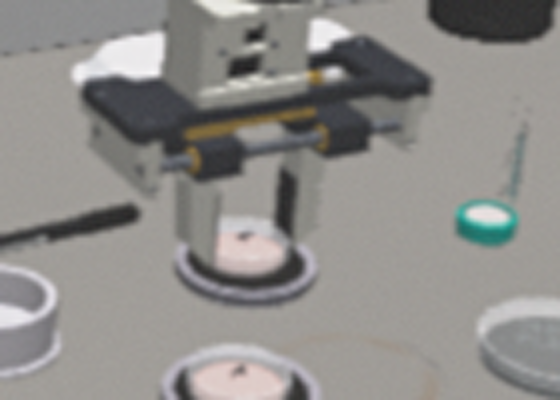

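The second dish is centred just above its stand, and the first lies in place at crop (240,380). Lower the last 3 mm and release.

Call:
{"api": "apply_moves", "payload": {"commands": [1,0,0,0.09,0,1,0,0,0,0,1,0,0,0,0,0,0,0,0,0,-0.3,0,0,0,0,-1,0,0,0,0,-1,0,0,0,0,-1,0,0,0,0]}}

```text
t: 16.95
tool_pos: [561.8, -70.3, 14.4]
tool_rot: [[1.0, -0.0, -0.001], [-0.0, -1.0, -0.0], [-0.001, 0.0, -1.0]]
force: [-0.6, 0.7, -0.2]
gripper_width: 76.8
gripper_force: 0.0
```

Call:
{"api": "apply_moves", "payload": {"commands": [-1,0,0,-0.5,0,-1,0,0,-1,0,-1,0,0,-1,0,-1,0,0,-1,0,-1,0,0,-1,0,-1,0,0,-1,0,-1,0,0,-0.5,0,-1,0,1,0,0,-1,0,1,0,0,-1,0,1,0,0]}}

```text
t: 17.95
tool_pos: [561.9, -161.2, 194.8]
tool_rot: [[1.0, 0.0, 0.0], [0.0, -1.0, -0.0], [0.0, 0.0, -1.0]]
force: [-1.1, -0.2, 0.5]
gripper_width: 91.9
gripper_force: 0.0
```

```bash
python3 - <<'E'
from h import *
c=cam('scene'); b,g,r=[c['img'][...,i].astype(int) for i in range(3)]
n,l,s,ct=cv2.connectedComponentsWithStats(((g-r>50)).astype(np.uint8))
for i in range(1,n):
    if s[i,4]>30:
        x,y,w,h=s[i,:4]; print(s[i],world(c,x+(w-1)/2,y+(h-1)/2,7.5).round(1))
c2=cam('top')
im=np.vstack([cv2.resize(c2['img'][185:315,130:520],(780,260)),cv2.resize(c['img'][180:300,190:480],(780,323))])
cv2.imwrite('pics/t1.png',im)
E
```

```text
[414 201  15  10  75] [ 553.5 -239.2    7.5]
[278 274  20  16 175] [388.7 184.6   7.5]
```

View pics/t1.png

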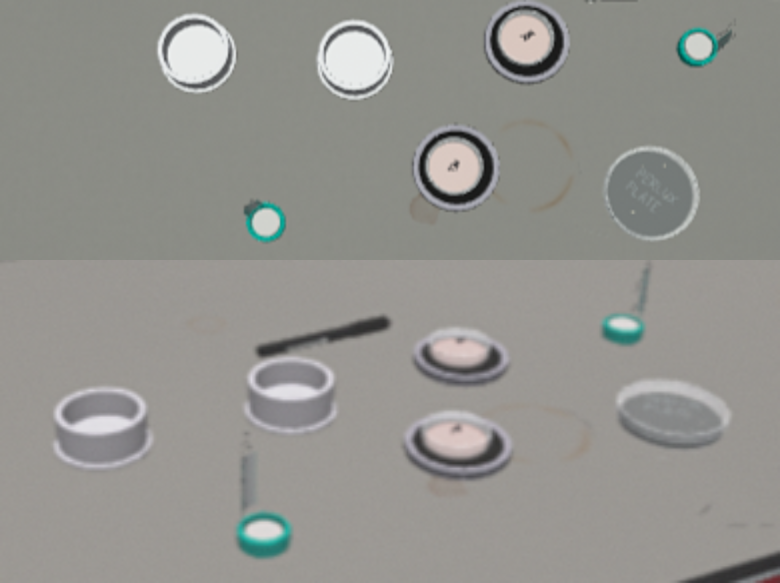

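The picture shows both dishes centred in their stands, at crop (526,40) and (455,166), and both tubes standing untouched. Before moving I'll get the cup centres more exactly from the range data.

```bash
python3 - <<'E'
from h import *
from scipy.optimize import least_squares
for n in ('top','scene'):
    c=cam(n); T=np.linalg.inv(c['camera_from_world']); v,u=np.mgrid[:480,:640]; r=c['range_z']
    P=np.stack([(u-c['cx'])/c['f']*r,(v-c['cy'])/c['f']*r,r],-1)@T[:3,:3].T+T[:3,3]
    for x,y in ((550,253),(541,100)):
        k=(np.hypot(P[...,0]-x,P[...,1]-y)<48)&(P[...,2]>25)&(P[...,2]<42)&(r>0)
        p=P[k][:,:2]; s=least_squares(lambda q:np.hypot(*(p-q).T)-32.5,(x,y),loss='soft_l1').x
        print(n,k.sum(),s.round(1),(p.min(0)+p.max(0))/2)
E
```

```text
top 311 [553.3 255. ] [554.05855002 255.25496544]
top 299 [544.2  99.7] [544.62234054 100.20625032]
scene 293 [552.6 253.5] [552.2107755  253.53733286]
scene 256 [543.7  98. ] [544.22625644  98.1365028 ]
```

Call:
{"api": "apply_moves", "payload": {"commands": [-1,-0.1,0.8,0,0,-1,-0.1,0.8,0,0,-1,-0.1,0.8,0,0,-1,0,0.1,0,0,-1,0,0,0,0]}}

```text
t: 18.65
tool_pos: [553.1, -234.5, 194.5]
tool_rot: [[1.0, -0.0, -0.0], [-0.0, -1.0, 0.001], [-0.0, -0.001, -1.0]]
force: [0.6, -0.3, -0.6]
gripper_width: 91.7
gripper_force: 0.0
```

Call:
{"api": "apply_moves", "payload": {"commands": [-1,0,0.1,1,0,-1,0,0,1,0,-1,0,0,1,0,-1,0,0,0.8,0,-1,0,0,0.75,0,-1,0,0,0,0,-1,0,0,0,0]}}

```text
t: 19.35
tool_pos: [553.6, -236.6, 58.5]
tool_rot: [[1.0, 0.002, -0.0], [0.002, -1.0, 0.001], [-0.0, -0.001, -1.0]]
force: [-0.3, -0.6, 1.3]
gripper_width: 91.7
gripper_force: 0.0
```

Call:
{"api": "apply_moves", "payload": {"commands": [0.3,0,0,0,0,0.3,0,0,0,0,1,0,0,0,0,1,0,0,0,0,1,0,0,0,0,1,0,0,0,0,1,0,0,0,0,1,0,0,0,0]}}

```text
t: 20.15
tool_pos: [553.0, -238.3, 58.1]
tool_rot: [[1.0, -0.0, -0.0], [-0.0, -1.0, -0.0], [-0.0, 0.0, -1.0]]
force: [0.4, 0.0, -0.4]
gripper_width: 32.4
gripper_force: 0.0
```

Call:
{"api": "apply_moves", "payload": {"commands": [1,0,0,0,0,1,0,0,0,0,1,0,0,0,0]}}

```text
t: 20.45
tool_pos: [553.1, -238.2, 58.1]
tool_rot: [[1.0, -0.0, -0.0], [-0.0, -1.0, 0.0], [-0.0, -0.0, -1.0]]
force: [-0.2, 0.5, 0.5]
gripper_width: 28.9
gripper_force: 10.0
```

Call:
{"api": "apply_moves", "payload": {"commands": [1,0,0,-0.3,0,1,0,0,-0.7,0,1,0,0,-0.8,0,1,0,0,-0.7,0,1,0,0,-0.3,0,1,0,-0.3,0,0,1,0,-0.6,0,0,1,0,-0.8,0,0,1,0,-0.8,0,0,1,0,-0.8,0,0]}}

```text
t: 21.45
tool_pos: [552.1, -137.5, 140.9]
tool_rot: [[1.0, 0.0, -0.002], [0.0, -1.0, 0.001], [-0.002, -0.001, -1.0]]
force: [0.5, 0.8, 0.5]
gripper_width: 28.6
gripper_force: 10.0
```

Call:
{"api": "apply_moves", "payload": {"commands": [1,-0.1,-0.8,0,0,1,-0.1,-0.8,0,0,1,-0.1,-0.8,0,0,1,0,-0.8,0,0,1,0,-0.8,0,0,1,0,-0.8,0,0,1,0,-0.8,0,0,1,0,-0.8,0,0,1,0,-0.8,0,0,1,0,-0.5,0,0]}}

```text
t: 22.45
tool_pos: [542.9, 94.3, 141.1]
tool_rot: [[1.0, 0.002, -0.002], [0.002, -1.0, 0.001], [-0.002, -0.001, -1.0]]
force: [-0.2, -0.5, 0.1]
gripper_width: 28.6
gripper_force: 10.0
```

Call:
{"api": "apply_moves", "payload": {"commands": [1,0,-0.2,0,0,1,0,0,0,0,1,0,0,0,0]}}

```text
t: 22.75
tool_pos: [544.1, 96.4, 141.8]
tool_rot: [[1.0, -0.001, -0.001], [-0.001, -1.0, -0.001], [-0.001, 0.001, -1.0]]
force: [0.7, 0.9, -0.2]
gripper_width: 28.8
gripper_force: 10.0
```

Call:
{"api": "apply_moves", "payload": {"commands": [1,0,-0.08,0.4,0,1,0,0,0.7,0,1,0,0,0.6,0,1,0,0,0.4,0,1,0,0,0.2,0,1,0,0,0.1,0,1,0,0,0,0,1,0,0,0,0]}}

```text
t: 23.55
tool_pos: [544.6, 100.2, 70.7]
tool_rot: [[1.0, -0.0, 0.001], [-0.0, -1.0, 0.0], [0.001, -0.0, -1.0]]
force: [-0.4, -1.2, -0.4]
gripper_width: 28.7
gripper_force: 10.0
```

```bash
python3 - <<'E'
from h import *
print(sense()['tool_pos'])
c=cam('scene'); cv2.imwrite('pics/p4.png',cv2.resize(c['img'][160:260,240:380],None,fx=4,fy=4,interpolation=cv2.INTER_CUBIC))
E
```

```text
[544.62095231 100.24197677  70.67801786]
```

View pics/p4.png

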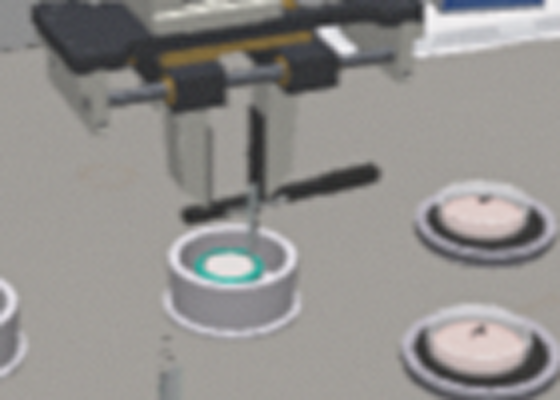

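The teal cap is inside the well at crop (230,265), centred between its walls. Lower 4 mm and release.

Call:
{"api": "apply_moves", "payload": {"commands": [1,0,0.03,0.1,0,1,0,0,0.04,0,1,0,0,0,0,1,0,0,0,0]}}

```text
t: 24.0
tool_pos: [544.2, 99.2, 65.9]
tool_rot: [[1.0, -0.0, 0.0], [-0.0, -1.0, -0.0], [0.0, 0.0, -1.0]]
force: [0.4, -0.1, 0.0]
gripper_width: 28.7
gripper_force: 10.0
```

Call:
{"api": "apply_moves", "payload": {"commands": [0.2,0,0,0,0,0,0,0,0,0,-0.5,0,0,0,0,-1,0,0,0,0,-1,0,0,0,0,-1,0,0,-0.5,0,-1,0,0,-1,0,-1,0,0,-1,0,-1,0,0,-1,0,-1,0,0,-1,0]}}

```text
t: 25.0
tool_pos: [544.0, 99.2, 202.2]
tool_rot: [[1.0, -0.0, -0.0], [-0.0, -1.0, -0.0], [-0.0, 0.0, -1.0]]
force: [0.8, 0.1, -0.3]
gripper_width: 91.7
gripper_force: 0.0
```

Call:
{"api": "apply_moves", "payload": {"commands": [-1,-0.8,-0.4,0,0,-1,-0.9,-0.5,0,0,-1,-0.9,-0.5,0,0,-1,-0.9,-0.5,0,0,-1,-0.9,-0.5,0,0,-1,-0.8,-0.5,0,0,-1,0,0,0,0,-1,0,0,0,0]}}

```text
t: 25.8
tool_pos: [388.2, 186.4, 201.2]
tool_rot: [[1.0, 0.001, 0.001], [0.001, -1.0, -0.0], [0.001, 0.0, -1.0]]
force: [0.9, 1.1, 0.3]
gripper_width: 91.8
gripper_force: 0.0
```

Call:
{"api": "apply_moves", "payload": {"commands": [-1,0,0,1,0,-1,0,0,1,0,-1,0,0,1,0,-1,0,0,1,0,-1,0,0,0.75,0,-1,0,0,0,0,-1,0,0,0,0]}}

```text
t: 26.5
tool_pos: [388.8, 185.9, 58.5]
tool_rot: [[1.0, -0.001, -0.001], [-0.001, -1.0, -0.0], [-0.001, 0.0, -1.0]]
force: [0.5, 0.7, 0.1]
gripper_width: 91.3
gripper_force: 0.0
```

Call:
{"api": "apply_moves", "payload": {"commands": [0.3,0,0,0,0,0.3,0,0,0,0,1,0,0,0,0,1,0,0,0,0,1,0,0,0,0,1,0,0,0,0,1,0,0,0,0,1,0,0,0,0,1,0,0,0,0,1,0,0,0,0]}}

```text
t: 27.5
tool_pos: [388.2, 186.3, 58.4]
tool_rot: [[1.0, -0.0, -0.0], [-0.0, -1.0, -0.0], [-0.0, 0.0, -1.0]]
force: [0.5, 0.0, -0.1]
gripper_width: 28.9
gripper_force: 10.0
```

Call:
{"api": "apply_moves", "payload": {"commands": [1,0,0,-0.3,0,1,0,0,-0.7,0,1,0,0,-0.8,0,1,0,0,-0.7,0,1,0,0,-0.3,0,1,0.3,-0.12,0,0,1,0.6,-0.25,0,0,1,0.8,-0.33,0,0,1,0.8,-0.33,0,0,1,0.8,-0.33,0,0]}}

```text
t: 28.5
tool_pos: [488.3, 227.2, 141.0]
tool_rot: [[1.0, -0.0, -0.001], [-0.0, -1.0, -0.001], [-0.001, 0.001, -1.0]]
force: [0.8, 0.1, -0.6]
gripper_width: 29.1
gripper_force: 10.0
```

Call:
{"api": "apply_moves", "payload": {"commands": [1,0.8,-0.33,0,0,1,0.7,-0.3,0,0,1,0.5,-0.2,0,0,1,0.2,-0.07,0,0,1,0,0,0,0,1,0,0,0,0]}}

```text
t: 29.1
tool_pos: [552.4, 253.7, 141.6]
tool_rot: [[1.0, -0.0, -0.001], [-0.0, -1.0, -0.001], [-0.001, 0.001, -1.0]]
force: [-0.5, -0.3, -0.4]
gripper_width: 29.0
gripper_force: 10.0
```

Call:
{"api": "apply_moves", "payload": {"commands": [1,0.02,0,0.4,0,1,0,0,0.7,0,1,0,0,0.6,0,1,0,0,0.4,0,1,0,0,0.2,0,1,0,0,0.1,0,1,0,0,0,0,1,0,0,0,0]}}

```text
t: 29.9
tool_pos: [554.2, 254.3, 71.1]
tool_rot: [[1.0, -0.0, 0.001], [-0.0, -1.0, 0.001], [0.001, -0.001, -1.0]]
force: [-0.4, 0.5, -0.3]
gripper_width: 28.5
gripper_force: 10.0
```

```bash
python3 - <<'E'
from h import *
print(sense()['tool_pos'])
c=cam('scene'); cv2.imwrite('pics/p5.png',cv2.resize(c['img'][170:270,190:330],None,fx=4,fy=4,interpolation=cv2.INTER_CUBIC))
E
```

```text
[554.21087044 254.28751198  71.06825167]
```

View pics/p5.png

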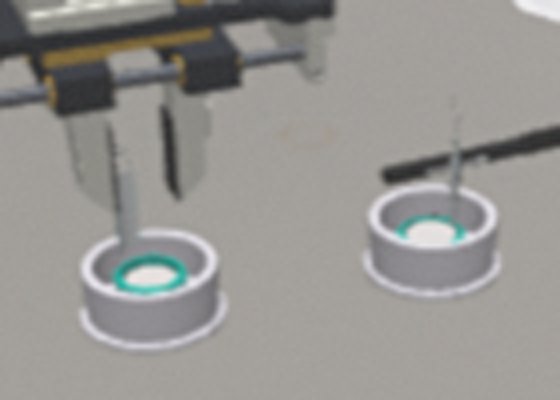

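The first tube stands centred in its cup, with its cap at crop (432,235). The second cap is centred in its well at (150,275). Lower and release.

Call:
{"api": "apply_moves", "payload": {"commands": [1,-0.02,0,0.1,0,1,0,0,0.05,0,1,0,0,0,0,1,0,0,0,0,0.2,0,0,0,0,0,0,0,0,0,-0.5,0,0,0,0,-1,0,0,0,0,-1,0,0,0,0,-1,0,0,0,0]}}

```text
t: 30.95
tool_pos: [553.2, 254.0, 65.9]
tool_rot: [[1.0, -0.0, -0.0], [-0.0, -1.0, -0.0], [-0.0, 0.0, -1.0]]
force: [-0.5, -0.0, 1.0]
gripper_width: 72.2
gripper_force: 0.0
```

Call:
{"api": "apply_moves", "payload": {"commands": [-1,0,0,-0.5,0,-1,0,0,-1,0,-1,0,0,-1,0,-1,0,0,-1,0,-1,0,0,-1,0,-1,0,0,-1,0,-1,-0.7,-0.7,0,0,-1,-0.7,-0.7,0,0,-1,-0.7,-0.7,0,0,-1,-0.7,-0.7,0,0]}}

```text
t: 31.95
tool_pos: [468.3, 338.8, 232.3]
tool_rot: [[1.0, -0.0, 0.001], [-0.0, -1.0, 0.001], [0.001, -0.001, -1.0]]
force: [-0.3, 0.1, 0.5]
gripper_width: 91.9
gripper_force: 0.0
```

Call:
{"api": "apply_moves", "payload": {"commands": [-1,-0.7,-0.7,0,0,-1,-0.7,-0.7,0,0,-1,0,0,0,0,-1,0,0,0,0,-1,0,0,0,0]}}

```text
t: 32.45
tool_pos: [428.2, 379.2, 231.4]
tool_rot: [[1.0, -0.002, 0.001], [-0.002, -1.0, -0.0], [0.001, 0.0, -1.0]]
force: [0.5, -0.2, -0.5]
gripper_width: 91.8
gripper_force: 0.0
```

```bash
python3 - <<'E'
from h import *
c=cam('scene'); cv2.imwrite('pics/end.png',cv2.resize(c['img'][160:310,190:480],None,fx=2.7,fy=2.7,interpolation=cv2.INTER_CUBIC))
E
```

```text
(no output)
```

View pics/end.png

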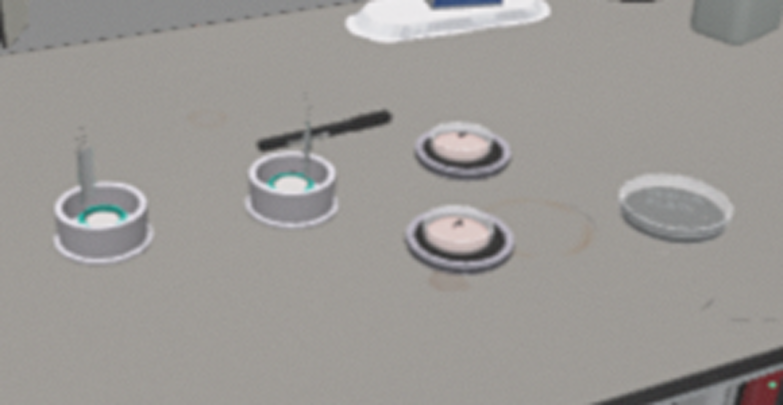

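The final view shows both dishes on their stands (crop (460,145) and (458,233)) and both tubes upright in their cups (crop (100,218) and (292,187)). The big dish is unmoved, so I'm handing in.

```bash
python3 -c "from h import *; print(finish_job())"
```

```text
the job is handed in; nothing more can be done
None
```

I've handed the job in, though no verdict came back: both small dishes lie on their stands and both tubes stand in their cups, with the dishes placed first and the large dark dish and right-end dishes not moved.

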